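# Pin the hinge of a two-part casting mould

## Robot

A 6-joint arm with a two-finger parallel gripper is mounted at the origin on a cart in front of the work surface, level with it; the furniture and walls round the work are solid. World frame = base frame: x ahead of the robot, y to its left, z up, the work surface at z = 0. Lengths are in m, angles in rad, forces in N, time in s.
With the tool pointing down it reaches from about 0.275 to 0.775 m from the base axis. Payload 14.6 kg.
Tool frame: the origin (TCP) lies midway between the tips of the shut fingers; the grasp point (between the pads) lies 19 mm behind it; z points along the fingers, y is the direction in which the jaws open and shut (so a half turn about z gives the same grasp; the last joint's range is limited). The gripper opens to 85 mm and grips with 20 to 120 N. Pads are 22 mm wide; open, the fingers measure 114 mm over their backs; the gripper's body (76 mm by 85 mm) begins 54 mm behind the grasp point. The pads swing forward as they close: fully open they stand 13 mm farther back than shut.
Start: joints at [-1.5, 0.263, -0.048, 1.259, 0, 1.415], TCP at [0.118, -0.512, 0.231] pointing down, gripper open.
Joint ranges: [-2.65, 2.65], [-0.89, 1.7], [-1.18, 1.37], [-2.13, 2.11], [-1.35, 1.29], [-3.14, 3.14]. Speed limits (rad/s): [1.89, 1.89, 2.57, 2.79, 3.14, 3.14].

## Interface

Orientations are given as a unit quaternion [w, x, y, z].
In Python, from cell import bot, imaging gives the robot as it stands.
- The arm moves only by the tool carry_out, never from a script. Its argument "deltas" is a list of rows, each a list of 4 numbers: the shift along the tool's x, y, z in cm, then the turn about the tool's z in rad. A call has exactly 10 rows; each row is the pose to reach, as a shift and turn from the pose measured when the call began, along the tool's axes at that moment; what a row does not reach only later rows make up. A row lasts 1/8 s, in which the tool goes at most 62.5 mm and 10.7 degrees, less where a joint would pass 70% of its speed; a pose out of reach is approached as far as the arm can. A call with a gripper value outside its range is refused whole. "claw" is the finger opening in cm, from 0 to 8.54, set as the call begins (left out, the last holds). The fingers move at their own pace and stop on an object; "squeeze" is the grip in N (left out, the last holds). Time passes only in rows, so rows that repeat a pose let the fingers close, or fill a call up. It gives the time, the measured TCP pose, the force and the opening at its end, in the units of the state.
- bot.observe(): the state, without advancing time (a new reading comes with each control period).
- imaging.capture(name): name is "scene" or "top" or "wrist"; returns the picture (400x640x3 uint8, blue, green, red); there is no depth.
- imaging.camera_params(name): a dict with "fx", "fy", "cx", "cy" (pixels), "R" (3x3) and "t" (3): a world point X has camera coordinates R X + t. Camera axes: x right, y down, z forward; pixel columns grow to the right and rows downward; lengths in m; the calibration is good to about 2 mm. A picture is of the moment at which its call begins: read the wrist's pose just before it. camera_params takes no time and is no camera call; for the wrist camera it gives the pose at the moment of the call.
- bot.close_job(): hands the job in, once; it reports no verdict.
The state is a dict: "t": time; "joint_positions": joint angles; "joint_vel": joint speeds; "joint_efforts": joint torques, N m; "eef_pos": TCP position; "ee_rot": TCP orientation; "contact_force": force on the tool from outside, world axes, zero at the start; "wrist_torque": the same for the moment, N m; "width": opening from 0.0 (shut) to 1.0 (fully open).
Only numpy, scipy, OpenCV 4.12 (cv2) and the standard library are available. Lean on these libraries where they do the work, as an engineer would, in place of code of your own. Each camera call takes 0.05 s, during which the arm holds its last target. There are 200 camera calls.

## Task

Join the two halves of the small aluminium casting mould: gently slide the loose half along its rails until it butts against the clamped half, so that the two hinge knuckles stand in line, then take the red-headed hinge pin from its wooden stand and push it down through both knuckles until its collar sits on the upper knuckle. Nothing may be forced or jammed: feel for the stop and for the bore, let go of the pin when it is home, and leave the jar and the thread spools where they are.

Things in the scene. Friction and masses are not known exactly. Their poses are not given: they have to be found in the camera images.
- mould_base: Grey base plate, fixed to the bench, 12 mm thick; origin at bench level on the guide channel's centre line, plate spans x -105..105, y -57..67 mm. Its +x is the way the loose half slides home. Two rails 8 mm high (|y| 27..33 mm) guide the halves with 1 mm play a side. The clamped aluminium half (45 long, 52 wide, top 60 mm above the bench) stands at the +x end and does not give way.
- clamp_zone (a point): Point fixed to the base at its x = 25, y = 46, 38 mm above the bench: middle of where the lower knuckle can be. The clamped half was set by hand and is not measured: its mating face, and with it the axis of its lower knuckle (24 mm outside, vertical 10 mm bore, top 38 mm above the bench), lies up to 10 mm from here along base x, either way. The stop must be felt.
- loose_half: Loose aluminium half, 245 to 455 g, upright on the base between the rails, axes parallel to the base's. Block 45 x 52 x 48 mm (x, y, z), origin under its middle, 12 mm above the bench. Mating face at x = +22.5; flat back face with a yellow square at x = -22.5 mm: push there, 25 to 45 mm above the bench. It slides at 1 to 5 N, stays by friction; 8 to 10 N means the stop. Faces touching = knuckles in line.
- upper_mouth (a point): Centre of the top of the loose half's knuckle bore, at its (22.5, 46, 52) mm, 64 mm above the bench (highest part of the mould). The knuckle is a vertical barrel 24 mm outside, 25 mm long, bore 10 mm; it passes 1 mm above the lower knuckle.
- hinge_pin: Steel hinge pin, 45 g, standing upright in its stand. Origin at the tip, z up along the pin to the head. Tapered nose: 3.6 mm wide at the tip, growing to 8 mm at 7 mm; shank 8 mm up to 44 mm; collar 18 mm wide from 44 to 47 mm; red plastic head 14 mm wide from 47 to 73 mm, to be gripped from above.
- pin_collar (a point): Underside of the pin's collar, on its axis; 44 mm above the tip. Home when it rests on the upper knuckle's mouth.
- pin_stand: Wooden stand 64 x 64 x 56 mm, fixed; origin under its centre. The pin hangs by its collar in the vertical hole (10.5 mm wide) at its centre, collar underside 56 mm above the bench.
- plug (a joint): White nylon dust plug in the bore of the lower knuckle, top 2 mm below its rim. In m: 0 at the start, growing as the pin drives it down, 0.016 with the pin home (limit 0.018). It slides stiffly at about 7 N and stays where pushed, so the pin must be pushed over its last 16 mm and does not spring back; 15 N is enough.
- pigment_jar: Glass jar of pinkish pigment with a grey cap, 56 mm wide, 54 mm high; loose bystander, origin under its centre.
- brown_spool: Wooden spool with brown thread, 33 mm wide, 40 mm high; loose bystander, origin under its centre.
- thread_spool: Wooden spool with cream thread, 33 mm wide, 40 mm high; loose bystander, origin under its centre.

How it is judged:
At the end, for the whole second after the job is handed in: Pin upright (0.08 rad) through both knuckles: collar within 3.5 mm of the axis of the upper mouth and at most 2.5 mm above it, dust plug driven down over 13 mm; loose half upright (0.06 rad); pin and half at rest, released (horizontal distance between pin_collar and upper_mouth below 0.0035 m and z of pin_collar in the frame of loose_half below 0.0545 m and value of joint plug above 0.013 m and angle between hinge_pin's own z axis and vertical below 0.08 rad and angle between loose_half's own z axis and vertical below 0.06 rad and linear speed of each of hinge_pin, loose_half below 0.02 m/s); the robot touches nothing.
It fails at once if the loose half is rammed against the clamped half or jammed in its rails (over 60 N) (contact force between loose_half and mould_base above 60 N).
It fails at once if the pin is forced against a knuckle or the plug (over 40 N) (contact force between hinge_pin and mould_base above 40 N or contact force between hinge_pin and loose_half above 40 N).
It fails at once if the pigment jar is pushed more than 25 mm from its place (distance of pigment_jar from where it was at the start of the episode above 0.025 m).
It fails at once if the brown spool is pushed more than 25 mm from its place (distance of brown_spool from where it was at the start of the episode above 0.025 m).
It fails at once if the thread spool is pushed more than 25 mm from its place (distance of thread_spool from where it was at the start of the episode above 0.025 m).
It also fails if it takes over 66 s, if anything falls off the work surface, if the arm or the gripper's body presses on something with over 40 N, if the wrist force passes 120 N, or if a joint passes its speed limit or range.

## Working session

There is one attempt and no reset: what is moved stays moved. The work goes in short steps, Python scripts to look and compute and a tool call to move; the robot and the scene stay as the last step left them, time stands still between calls to the robot, and variables do not carry over. Pictures are saved under pics/ and viewed, about 8 in all and at most 12, crops included, and the job is handed in when it is done.

Besides the shell and the picture viewer there is one more tool, called after "Emit:" as a command line: name --pt "numbers of a row" for each row, then --argument value for the rest. carry_out: Moves the arm, as the interface text tells. Its arguments: {"type":"object","properties":{"deltas":{"type":"array","items":{"type":"array","items":{"type":"number"}}},"claw":{"type":"number"},"squeeze":{"type":"number"}},"required":["deltas"]}

```bash
mkdir -p pics; ls
python3 - <<'E'
from cell import bot, imaging
import cv2, numpy as np
a=imaging.capture("scene");b=imaging.capture("top")
cv2.imwrite("pics/scene.png",a);cv2.imwrite("pics/top.png",b)
for n in("scene","top","wrist"):
    p=imaging.camera_params(n);print(n,p["fx"],p["cx"],p["cy"],np.round(p["R"],3).tolist(),np.round(p["t"],3))
print(bot.observe())
E
```

```text
pics
scene 483.35846684340765 315.01112970240666 207.54542333308186 [[-0.858, -0.513, -0.009], [-0.394, 0.67, -0.63], [0.329, -0.537, -0.777]] [0.519 0.187 1.205]
top 373.00617336613954 319.13969347179295 202.14153546862917 [[0.019, -1.0, 0.006], [-0.985, -0.02, -0.17], [0.17, -0.003, -0.985]] [0.067 0.577 1.168]
wrist 306.0085930685532 320.883738210089 197.9991158396593 [[0.224, -0.975, -0.002], [-0.928, -0.214, 0.305], [-0.298, -0.067, -0.952]] [-0.525 -0.038  0.38 ]
{'t': 0.1, 'joint_positions': array([-1.50030398e+00,  2.63474533e-01, -4.88426519e-02,  1.25942882e+00,
        2.78149080e-06,  1.41549096e+00]), 'joint_vel': array([-0.00066658, -0.00099659,  0.00247608,  0.00123321,  0.00134272,
       -0.00036446]), 'joint_efforts': array([ 4.51351210e-03, -6.38573956e+01,  3.85065222e+01,  9.80247511e-03,
       -9.01701856e-05, -4.07622309e-06]), 'eef_pos': array([ 0.11751454, -0.51142773,  0.2308848 ]), 'ee_rot': array([-4.74354972e-04,  9.93633578e-01,  1.12659160e-01,  2.15198010e-05]), 'contact_force': array([ 0.13450056,  1.13048663, -0.07088088]), 'wrist_torque': array([ 0.01581265, -0.00030837, -0.00194598]), 'width': 0.9995383632648922}
```

View pics/top.png

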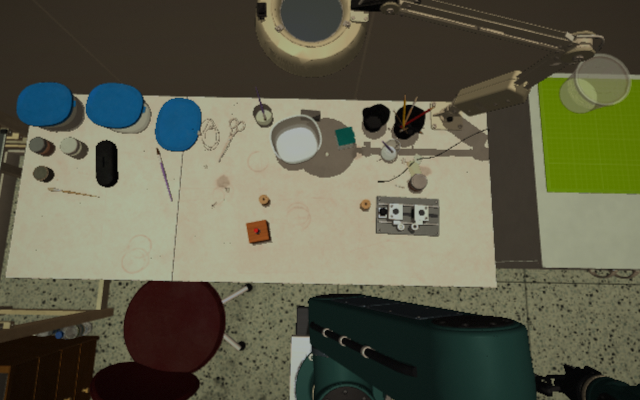

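View pics/scene.png

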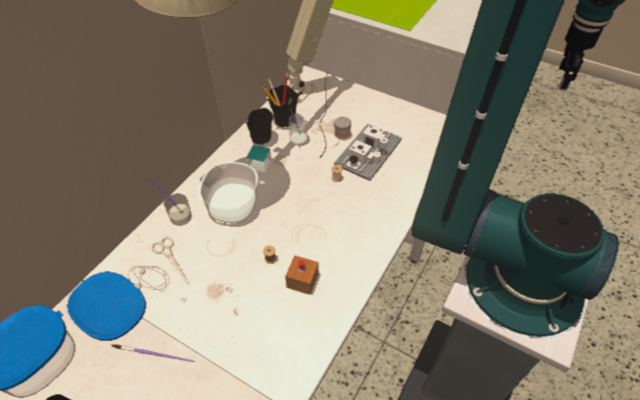

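```bash
cat > h.py <<'E'
import numpy as np, cv2
from cell import bot, imaging
def ray(p,u,v,z):
    """world point at height z seen at pixel u,v"""
    R=np.array(p["R"]);t=np.array(p["t"]);c=-R.T@t
    d=R.T@np.array([(u-p["cx"])/p["fx"],(v-p["cy"])/p["fy"],1])
    return c+d*(z-c[2])/d[2]
def proj(p,X):
    c=np.array(p["R"])@np.array(X)+np.array(p["t"])
    return np.array([p["fx"]*c[0]/c[2]+p["cx"],p["fy"]*c[1]/c[2]+p["cy"]])
E
python3 - <<'E'
from h import *
a=cv2.imread("pics/top.png");b=cv2.imread("pics/scene.png")
c1=cv2.resize(a[160:250,350:450],None,fx=5,fy=5,interpolation=cv2.INTER_CUBIC)
c2=cv2.resize(b[110:190,320:410],None,fx=5.6,fy=5.6,interpolation=cv2.INTER_CUBIC)[:450]
h=max(len(c1),len(c2));c=np.zeros((h,c1.shape[1]+c2.shape[1],3),np.uint8);c[:len(c1),:500]=c1;c[:len(c2),500:]=c2
cv2.imwrite("pics/crop.png",c[:,:800] if 0 else cv2.resize(c,(800,int(h*800/c.shape[1]))))
p=imaging.camera_params("top")
for n,u,v,z in [("stand",259.5,231,.056),("pl1",376.5,197,.012),("pl2",439,198.5,.012),("pl3",376.5,235,.012),("pl4",439,236.5,.012),("sp1",265,200,.04),("sp2",365.5,205.5,.04),("jar",418,182,.054)]: print(n,np.round(ray(p,u,v,z),3))
E
```

```text
stand [0.477 0.267 0.056]
pl1 [ 0.603 -0.115  0.012]
pl2 [ 0.602 -0.326  0.012]
pl3 [ 0.475 -0.114  0.012]
pl4 [ 0.474 -0.322  0.012]
sp1 [0.58  0.256 0.04 ]
sp2 [ 0.569 -0.075  0.04 ]
jar [ 0.648 -0.245  0.054]
```

View pics/crop.png

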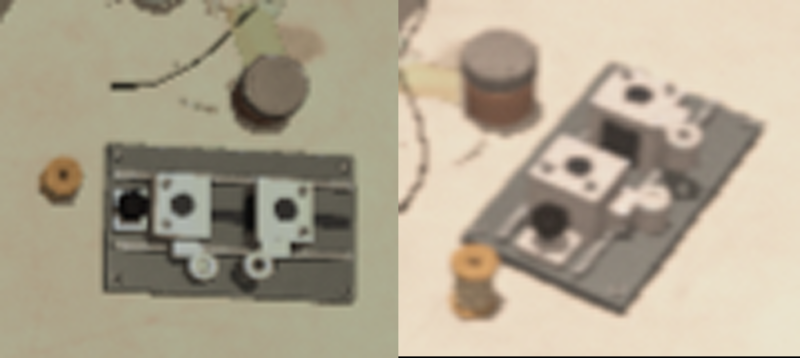

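Emit:
carry_out --pt "5 -1.2 0.3 0.02" --pt "10 -2.4 1 0.05" --pt "15 -3.7 1.5 0.08" --pt "20 -4.9 2 0.11" --pt "25 -6.1 2.7 0.14" --pt "31 -7.5 3.4 0.17" --pt "37 -9 4.2 0.2" --pt "42 -10.2 4.7 0.226" --pt "45.9 -11.15 5.1 0.226" --pt "45.9 -11.15 5.1 0.226" --claw 0

```text
t: 1.35
eef_pos: [0.5416, -0.2983, 0.1789]
ee_rot: [-0.001, 1.0, 0.001, -0.001]
contact_force: [-0.8, -0.6, -0.3]
width: 0.0
```

Run:
```python
from h import *
s=bot.observe();print(s["t"],s["eef_pos"],s["ee_rot"],s["contact_force"],s["width"])
p=imaging.camera_params("wrist");a=imaging.capture("wrist");cv2.imwrite("pics/w1.png",a)
import pickle;pickle.dump(p,open("w1.pkl","wb"))
```

```text
1.35 [ 0.54155655 -0.2982897   0.17888374] [-1.00546308e-03  9.99998361e-01  1.40895768e-03 -5.30739027e-04] [-0.78072348 -0.58354803 -0.2834136 ] 0.00011103783836763397
```

View pics/w1.png

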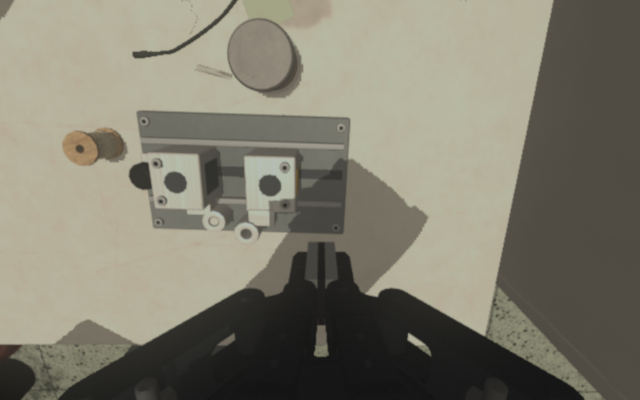

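Run:
```python
from h import *
import pickle;p=pickle.load(open("w1.pkl","rb"))
for n,u,v,z in [("TL",137,111,.012),("TR",350,118,.012),("BR",344,234,.012),("mouth",246,232,.064),("lowk",214,221,.038),("clampR",207,152,.06),("looseL",245,157,.06),("looseR",297,157,.06),("looseRb",296,212,.06),("jar",262,52,.054),("spool",81,149,.04)]: print(n,np.round(ray(p,u,v,z)*1e3,1))
```

```text
TL [ 610.  -119.1   12. ]
TR [ 604.  -326.3   12. ]
BR [ 480.3 -323.6   12. ]
mouth [ 505.7 -229.8   64. ]
lowk [ 505.8 -191.8   38. ]
clampR [ 578.2 -200.8   60. ]
looseL [ 574. -233.   60.]
looseR [ 574.1 -277.6   60. ]
looseRb [ 523.8 -275.6   60. ]
jar [ 656.9 -251.1   54. ]
spool [577.3 -77.8  40. ]
```

Emit:
carry_out --pt "0.2 0.5 0 -0.17" --pt "0.4 1.0 0 -0.34" --pt "0.75 1.5 1 -0.52" --pt "0.75 1.5 2 -0.69" --pt "0.75 1.5 4 -0.87" --pt "0.75 1.5 6 -1.04" --pt "0.75 1.5 8 -1.22" --pt "0.75 1.5 10 -1.4" --pt "0.75 1.5 12 -1.57" --pt "0.75 1.5 13 -1.57"

```text
t: 2.65
eef_pos: [0.5466, -0.3143, 0.0485]
ee_rot: [-0.002, 0.708, 0.707, 0.0]
contact_force: [-0.6, 0.0, 0.8]
width: -0.0
```

Run:
```python
from h import *
s=bot.observe();print(s["t"],s["eef_pos"],s["ee_rot"],s["joint_positions"],s["contact_force"])
a=imaging.capture("wrist");cv2.imwrite("pics/w2.png",a)
```

```text
2.65 [ 0.54655533 -0.31429979  0.04853614] [-1.57848108e-03  7.07566958e-01  7.06644542e-01  1.08952192e-05] [-6.51228964e-01  5.45252463e-01 -1.04964157e-01  9.23705093e-01
  4.45930111e-04  9.20871161e-01] [-0.58233716  0.04046478  0.81272447]
```

View pics/w2.png

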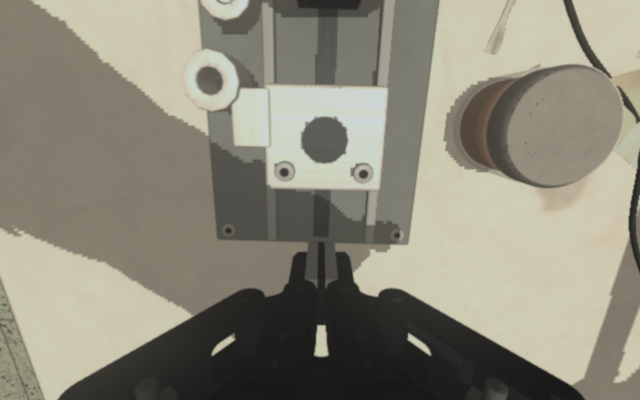

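Emit:
carry_out --pt "0 0.1 0.6 0.01" --pt "0 0.2 1.2 0.025" --pt "0 0.2 1.65 0.025" --pt "0.5 0.2 1.65 0.025" --pt "1.0 0.2 1.65 0.025" --pt "1.5 0.2 1.65 0.025" --pt "1.8 0.2 1.65 0.025" --pt "2.0 0.2 1.65 0.025" --pt "2.1 0.2 1.65 0.025" --pt "2.2 0.2 1.65 0.025"

```text
t: 3.95
eef_pos: [0.5485, -0.292, 0.0313]
ee_rot: [-0.002, 0.717, 0.697, -0.0]
contact_force: [1.0, 0.4, -0.4]
width: -0.0
```

Emit:
carry_out --pt "0.1 0 0 0" --pt "0.2 0 0 0" --pt "0.3 0 0 0" --pt "0.4 0 0 0" --pt "0.5 0 0 0" --pt "0.6 0 0 0" --pt "0.7 0 0 0" --pt "0.8 0 0 0" --pt "0.9 0 0 0" --pt "1.0 0 0 0"

```text
t: 5.2
eef_pos: [0.5489, -0.2821, 0.0313]
ee_rot: [-0.002, 0.717, 0.697, -0.0]
contact_force: [0.6, -2.2, 0.4]
width: -0.0
```

Emit:
carry_out --pt "0.15 0 0 0" --pt "0.3 0 0 0" --pt "0.45 0 0 0" --pt "0.6 0 0 0" --pt "0.75 0 0 0" --pt "0.9 0 0 0" --pt "1.05 0 0 0" --pt "1.2 0 0 0" --pt "1.35 0 0 0" --pt "1.5 0 0 0"

```text
t: 6.45
eef_pos: [0.5493, -0.267, 0.0314]
ee_rot: [-0.002, 0.717, 0.697, -0.0]
contact_force: [0.3, -3.2, -0.0]
width: 0.002
```

Run:
```python
from h import *
s=bot.observe();print(s["t"],s["eef_pos"],s["contact_force"])
p=imaging.camera_params("wrist")
a=imaging.capture("wrist");cv2.imwrite("pics/w3.png",a)
import pickle;pickle.dump(p,open("w3.pkl","wb"))
```

```text
6.45 [ 0.54930052 -0.26699279  0.03140571] [ 0.25421877 -3.21490064 -0.04105881]
```

View pics/w3.png

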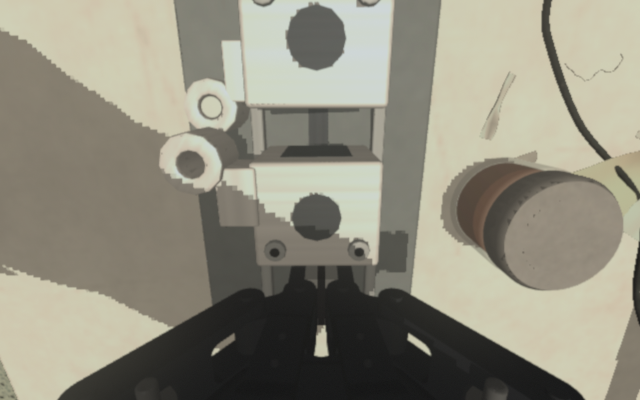

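Run:
```python
from h import *
import pickle;p=pickle.load(open("w3.pkl","rb"))
for n,u,v,z in [("clampF",318,107,.06),("looseF",318,161,.06),("back",318,265,.06),("lowk",210,106,.038),("mouth",191,166,.064)]: print(n,np.round(ray(p,u,v,z)*1e3,1))
```

```text
clampF [ 551.7 -191.4   60. ]
looseF [ 551.1 -210.8   60. ]
back [ 549.7 -254.6   60. ]
lowk [ 505.7 -190.1   38. ]
mouth [ 505.  -210.5   64. ]
```

Emit:
carry_out --pt "0.15 0 0 0" --pt "0.3 0 0 0" --pt "0.45 0 0 0" --pt "0.6 0 0 0" --pt "0.75 0 0 0" --pt "0.9 0 0 0" --pt "1.05 0 0 0" --pt "1.2 0 0 0" --pt "1.35 0 0 0" --pt "1.5 0 0 0"

```text
t: 7.75
eef_pos: [0.5497, -0.2517, 0.0314]
ee_rot: [-0.002, 0.717, 0.697, -0.0]
contact_force: [-0.3, -1.8, 0.3]
width: -0.001
```

Emit:
carry_out --pt "0.03 0 0 0" --pt "0.06 0 0 0" --pt "0.09 0 0 0" --pt "0.12 0 0 0" --pt "0.15 0 0 0" --pt "0.18 0 0 0" --pt "0.21 0 0 0" --pt "0.24 0 0 0" --pt "0.27 0 0 0" --pt "0.3 0 0 0"

```text
t: 9.0
eef_pos: [0.5498, -0.2487, 0.0314]
ee_rot: [-0.002, 0.717, 0.697, -0.0]
contact_force: [-0.7, -3.3, -0.9]
width: -0.003
```

Emit:
carry_out --pt "0.02 0 0 0" --pt "0.04 0 0 0" --pt "0.06 0 0 0" --pt "0.08 0 0 0" --pt "0.1 0 0 0" --pt "0.12 0 0 0" --pt "0.14 0 0 0" --pt "0.16 0 0 0" --pt "0.18 0 0 0" --pt "0.2 0 0 0"

```text
t: 10.25
eef_pos: [0.5494, -0.2476, 0.0314]
ee_rot: [-0.002, 0.718, 0.697, -0.001]
contact_force: [-3.0, -10.2, -2.5]
width: 0.004
```

Emit:
carry_out --pt "-0.5 0 0 0" --pt "-1.0 0 0 0" --pt "-1.5 0 0 0" --pt "-1.5 0 -2 0" --pt "-1.5 0 -5 0" --pt "-1.5 0 -8 0" --pt "-1.5 0 -11 0" --pt "-1.5 0 -12 0" --pt "-1.5 0 -12 0" --pt "-1.5 0 -12 0"

```text
t: 11.5
eef_pos: [0.549, -0.2625, 0.1502]
ee_rot: [-0.002, 0.717, 0.697, -0.001]
contact_force: [0.1, 0.2, -1.1]
width: -0.004
```

Run:
```python
from h import *
s=bot.observe();print(s["t"],s["eef_pos"],s["contact_force"])
p=imaging.camera_params("wrist")
a=imaging.capture("wrist");cv2.imwrite("pics/w4.png",a)
import pickle;pickle.dump(p,open("w4.pkl","wb"))
```

```text
11.5 [ 0.54901649 -0.26247176  0.15015502] [ 0.09227983  0.15421621 -1.13564553]
```

View pics/w4.png

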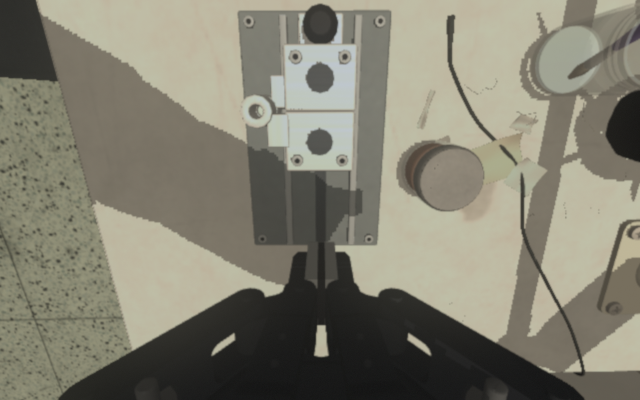

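Emit:
carry_out --pt "4 -0.7 0 0" --pt "9 -1.5 0 0" --pt "15 -2.5 0 0" --pt "21 -3.5 0 0" --pt "27 -4.6 0 0" --pt "33 -5.6 0 0" --pt "39 -6.6 0 0" --pt "44 -7.4 0 0" --pt "47.5 -8 0 0" --pt "47.5 -8 0 0" --claw 4 --squeeze 40

```text
t: 12.8
eef_pos: [0.4822, 0.2166, 0.1506]
ee_rot: [-0.003, 0.716, 0.698, -0.002]
contact_force: [0.5, -0.9, -0.1]
width: 0.467
```

Run:
```python
from h import *
import pickle
p=pickle.load(open("w4.pkl","rb"));print("mouth",ray(p,256,111,.064),"seam",ray(p,320,111.5,.06))
s=bot.observe();print(s["t"],s["eef_pos"],s["ee_rot"],s["width"],s["joint_positions"][5])
p=imaging.camera_params("wrist")
a=imaging.capture("wrist");cv2.imwrite("pics/w5.png",a)
pickle.dump(p,open("w5.pkl","wb"))
h=cv2.cvtColor(a,cv2.COLOR_BGR2HSV)
m=((h[...,0]<6)|(h[...,0]>173))&(h[...,1]>160)&(h[...,2]>80)
n,l,st,c=cv2.connectedComponentsWithStats(m.astype(np.uint8))
for i in range(1,n):
    if st[i,4]>30: print(st[i],c[i],ray(p,*c[i],.085))
```

```text
mouth [ 0.50533382 -0.19046053  0.064     ] seam [ 0.55120753 -0.19229631  0.06      ]
12.8 [0.48222277 0.21657143 0.15055989] [-0.0028568   0.71639782  0.69768405 -0.00172391] 0.4670173938579912 1.8633316305033445
[304 124  19  20 299] [313.19063545 133.23076923] [0.47939906 0.27371566 0.085     ]
```

View pics/w5.png

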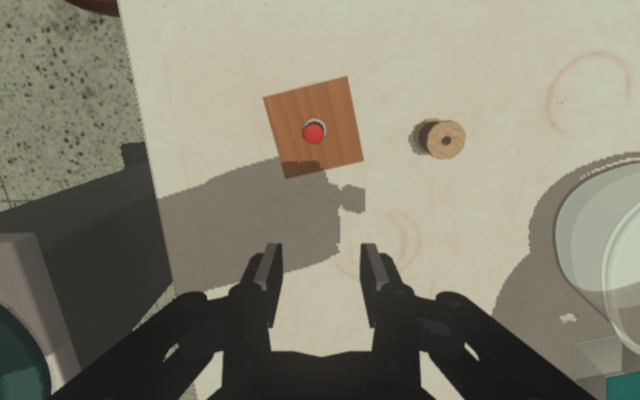

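Emit:
carry_out --pt "2 -0.15 0.5 0" --pt "4 -0.3 1.5 0" --pt "5.5 -0.42 2.5 0" --pt "5.7 -0.42 3.5 0" --pt "5.7 -0.42 4.5 0" --pt "5.7 -0.42 5.5 0" --pt "5.7 -0.42 6.5 0" --pt "5.7 -0.42 7.5 0" --pt "5.7 -0.42 8.4 0" --pt "5.7 -0.42 8.85 0"

```text
t: 14.1
eef_pos: [0.4792, 0.2724, 0.0616]
ee_rot: [-0.003, 0.717, 0.697, -0.002]
contact_force: [-0.6, 0.5, 0.6]
width: 0.465
```

Emit:
carry_out --pt "0 0 0 0" --pt "0 0 0 0" --pt "0 0 0 0" --pt "0 0 0 0" --pt "0 0 0 0" --pt "0 0 0 0" --pt "0 0 0 0" --pt "0 0 0 0" --pt "0 0 0 0" --pt "0 0 0 0" --claw 0.6 --squeeze 40

```text
t: 15.35
eef_pos: [0.4793, 0.2725, 0.0617]
ee_rot: [-0.003, 0.717, 0.697, -0.002]
contact_force: [0.1, -0.2, 2.2]
width: 0.142
```

Emit:
carry_out --pt "0 0 -0.5 0" --pt "0 0 -1.2 0" --pt "0 0 -2 0" --pt "0 0 -3 0" --pt "0 0 -4 0" --pt "0 0 -5 0" --pt "0 0 -6 0" --pt "0 0 -7.5 0" --pt "0 0 -9 0" --pt "0 0 -9 0"

```text
t: 16.6
eef_pos: [0.4804, 0.2726, 0.1527]
ee_rot: [-0.002, 0.717, 0.697, -0.001]
contact_force: [0.1, 0.4, -0.2]
width: 0.148
```

Run:
```python
from h import *
s=bot.observe();print(s["t"],s["eef_pos"],s["ee_rot"],s["width"],s["contact_force"])
a=imaging.capture("wrist");
p=imaging.camera_params("wrist")
cv2.imwrite("pics/w6.png",cv2.resize(a[150:350,220:420],None,fx=3,fy=3,interpolation=cv2.INTER_CUBIC))
e=s["eef_pos"]
print([np.round((proj(p,e+[0,0,d])-[220,150])*3) for d in(0,-.02,-.046)])
```

```text
16.6 [0.48041915 0.27258973 0.15270347] [-0.00239619  0.71679532  0.69727864 -0.00110603] 0.14847183897015978 [ 0.14182258  0.35059322 -0.19121899]
[array([298., 325.]), array([299., 274.]), array([300., 222.])]
```

View pics/w6.png

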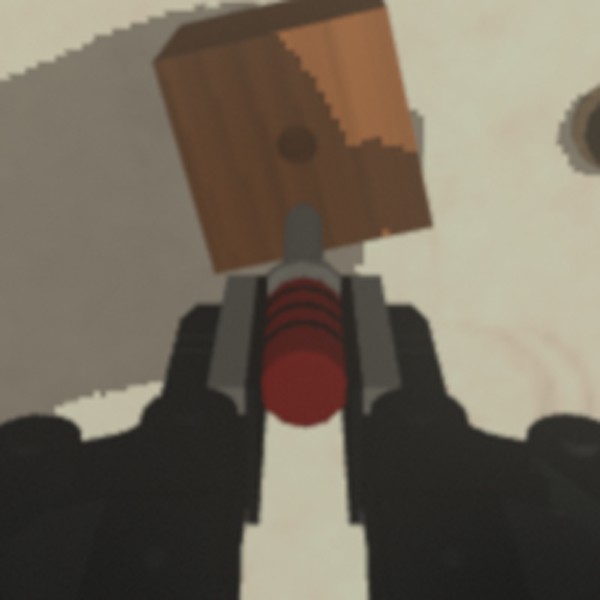

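Emit:
carry_out --pt "-3 0.2 0 0" --pt "-8 0.6 0 0" --pt "-14 1.1 0 0" --pt "-20 1.6 0 0" --pt "-26 2.1 0 0" --pt "-32 2.6 0 0" --pt "-38 3.1 0 0" --pt "-43 3.5 0 0" --pt "-46.3 3.74 0.5 0" --pt "-46.3 3.74 1.5 0"

```text
t: 17.9
eef_pos: [0.5044, -0.1933, 0.1351]
ee_rot: [-0.003, 0.718, 0.696, -0.002]
contact_force: [-0.9, -0.1, 0.0]
width: 0.148
```

Emit:
carry_out --pt "0 0 0.3 0" --pt "0 0 0.6 0" --pt "0 0 0.9 0" --pt "0 0 1.1 0" --pt "0 0 1.2 0" --pt "0 0 1.2 0" --pt "0 0 1.2 0" --pt "0 0 1.2 0" --pt "0 0 1.2 0" --pt "0 0 1.2 0"

```text
t: 19.15
eef_pos: [0.5043, -0.1933, 0.1232]
ee_rot: [-0.003, 0.718, 0.696, -0.002]
contact_force: [0.6, 0.7, -0.8]
width: 0.152
```

Run:
```python
from h import *
s=bot.observe();print(s["t"],s["eef_pos"],s["ee_rot"],s["width"],s["contact_force"])
a=imaging.capture("wrist");
p=imaging.camera_params("wrist")
cv2.imwrite("pics/w7.png",cv2.resize(a[140:290,250:400],None,fx=4,fy=4,interpolation=cv2.INTER_CUBIC))
e=s["eef_pos"]
print([np.round((proj(p,X)-[250,140])*4) for X in(e+[0,0,-.0497],[.5053,-.191,.064])])
```

```text
19.15 [ 0.50434956 -0.19331544  0.12315371] [-0.00268831  0.71779042  0.69625185 -0.00174459] 0.15244875613344064 [ 0.58956621  0.72045223 -0.81094777]
[array([278., 327.]), array([284., 294.])]
```

View pics/w7.png

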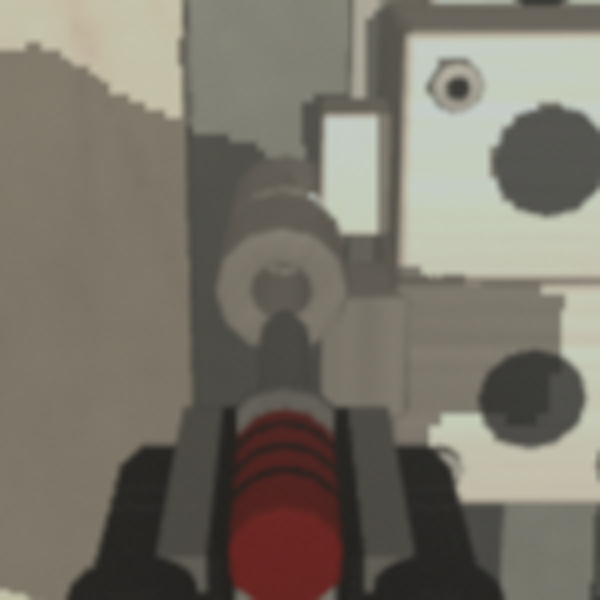

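Emit:
carry_out --pt "0.1 -0.03 0 0" --pt "0.22 -0.055 0 0" --pt "0.22 -0.055 0.2 0" --pt "0.22 -0.055 0.5 0" --pt "0.22 -0.055 0.75 0" --pt "0.22 -0.055 1.0 0" --pt "0.22 -0.055 1.2 0" --pt "0.22 -0.055 1.4 0" --pt "0.22 -0.055 1.6 0" --pt "0.22 -0.055 1.6 0"

```text
t: 20.45
eef_pos: [0.5037, -0.191, 0.107]
ee_rot: [-0.003, 0.718, 0.696, -0.002]
contact_force: [-1.0, -0.5, -0.1]
width: 0.146
```

Emit:
carry_out --pt "0 0 0.15 0" --pt "0 0 0.3 0" --pt "0 0 0.45 0" --pt "0 0 0.6 0" --pt "0 0 0.75 0" --pt "0 0 0.9 0" --pt "0 0 1.05 0" --pt "0 0 1.2 0" --pt "0 0 1.35 0" --pt "0 0 1.35 0"

```text
t: 21.7
eef_pos: [0.5036, -0.191, 0.0934]
ee_rot: [-0.003, 0.718, 0.696, -0.002]
contact_force: [-0.5, -0.3, 0.7]
width: 0.146
```

Emit:
carry_out --pt "0 0 0.1 0" --pt "0 0 0.2 0" --pt "0 0 0.3 0" --pt "0 0 0.4 0" --pt "0 0 0.5 0" --pt "0 0 0.6 0" --pt "0 0 0.7 0" --pt "0 0 0.75 0" --pt "0 0 0.75 0" --pt "0 0 0.75 0"

```text
t: 22.95
eef_pos: [0.5035, -0.191, 0.0859]
ee_rot: [-0.003, 0.718, 0.696, -0.002]
contact_force: [-0.6, 0.0, -0.6]
width: 0.151
```

Emit:
carry_out --pt "0 0 0.06 0" --pt "0 0 0.12 0" --pt "0 0 0.18 0" --pt "0 0 0.24 0" --pt "0 0 0.3 0" --pt "0 0 0.36 0" --pt "0 0 0.42 0" --pt "0 0 0.48 0" --pt "0 0 0.54 0" --pt "0 0 0.6 0"

```text
t: 24.2
eef_pos: [0.5037, -0.1911, 0.0804]
ee_rot: [-0.002, 0.718, 0.696, -0.002]
contact_force: [-1.3, 1.2, 6.0]
width: 0.145
```

Emit:
carry_out --pt "0 0 0.08 0" --pt "0 0 0.16 0" --pt "0 0 0.24 0" --pt "0 0 0.32 0" --pt "0 0 0.4 0" --pt "0 0 0.48 0" --pt "0 0 0.56 0" --pt "0 0 0.64 0" --pt "0 0 0.72 0" --pt "0 0 0.8 0"

```text
t: 25.45
eef_pos: [0.5038, -0.1912, 0.0727]
ee_rot: [-0.002, 0.718, 0.696, -0.002]
contact_force: [-1.8, 1.3, 6.3]
width: 0.145
```

Home is expected at about z 0.0697; the last millimetres go slowly.

Emit:
carry_out --pt "0 0 0.04 0" --pt "0 0 0.08 0" --pt "0 0 0.12 0" --pt "0 0 0.16 0" --pt "0 0 0.2 0" --pt "0 0 0.23 0" --pt "0 0 0.26 0" --pt "0 0 0.29 0" --pt "0 0 0.29 0" --pt "0 0 0.29 0"

```text
t: 26.7
eef_pos: [0.5039, -0.1913, 0.0702]
ee_rot: [-0.002, 0.718, 0.696, -0.002]
contact_force: [-2.6, 0.4, 5.5]
width: 0.146
```

Emit:
carry_out --pt "0 0 0.02 0" --pt "0 0 0.04 0" --pt "0 0 0.06 0" --pt "0 0 0.08 0" --pt "0 0 0.1 0" --pt "0 0 0.12 0" --pt "0 0 0.14 0" --pt "0 0 0.15 0" --pt "0 0 0.15 0" --pt "0 0 0.15 0"

```text
t: 27.95
eef_pos: [0.5039, -0.1913, 0.0695]
ee_rot: [-0.002, 0.718, 0.696, -0.002]
contact_force: [-4.4, 3.1, 15.7]
width: 0.149
```

Emit:
carry_out --pt "0 0 0 0" --pt "0 0 0 0" --pt "0 0 0 0" --pt "0 0 0 0" --pt "0 0 0 0" --pt "0 0 0 0" --pt "0 0 0 0" --pt "0 0 0 0" --pt "0 0 0 0" --pt "0 0 0 0" --claw 4

```text
t: 29.2
eef_pos: [0.5039, -0.1913, 0.0695]
ee_rot: [-0.002, 0.718, 0.696, -0.002]
contact_force: [-0.6, 0.8, -0.7]
width: 0.468
```

Emit:
carry_out --pt "0 0 -0.5 0" --pt "0 0 -1.2 0" --pt "0 0 -2 0" --pt "0 0 -3 0" --pt "0 0 -4.5 0" --pt "0 0 -6 0" --pt "0 0 -7.5 0" --pt "-2 0 -9 0" --pt "-4 0 -9.5 0" --pt "-4 0 -9.5 0"

```text
t: 30.45
eef_pos: [0.5031, -0.2327, 0.1646]
ee_rot: [-0.001, 0.718, 0.696, -0.002]
contact_force: [-0.4, 0.7, -0.3]
width: 0.47
```

Run:
```python
from h import *
s=bot.observe();print(s["t"],s["eef_pos"],s["contact_force"],s["width"])
a=imaging.capture("wrist");p=imaging.camera_params("wrist")
cv2.imwrite("pics/w8.png",cv2.resize(a[50:250,200:440],None,fx=3,fy=3,interpolation=cv2.INTER_CUBIC))
h=cv2.cvtColor(a,cv2.COLOR_BGR2HSV)
m=((h[...,0]<6)|(h[...,0]>173))&(h[...,1]>160)&(h[...,2]>80)
n,l,st,c=cv2.connectedComponentsWithStats(m.astype(np.uint8))
for i in range(1,n):
    if st[i,4]>30: print(st[i],c[i],ray(p,*c[i],.09))
print((proj(p,[.505,-.19,.093])-[200,50])*3)
```

```text
30.45 [ 0.50312082 -0.23266878  0.16457255] [-0.35236745  0.72752446 -0.34904774] 0.4696516306728181
[314 146  17  18 231] [321.96536797 154.46320346] [ 0.50580404 -0.19055177  0.09      ]
[362.3617362  313.31792129]
```

View pics/w8.png

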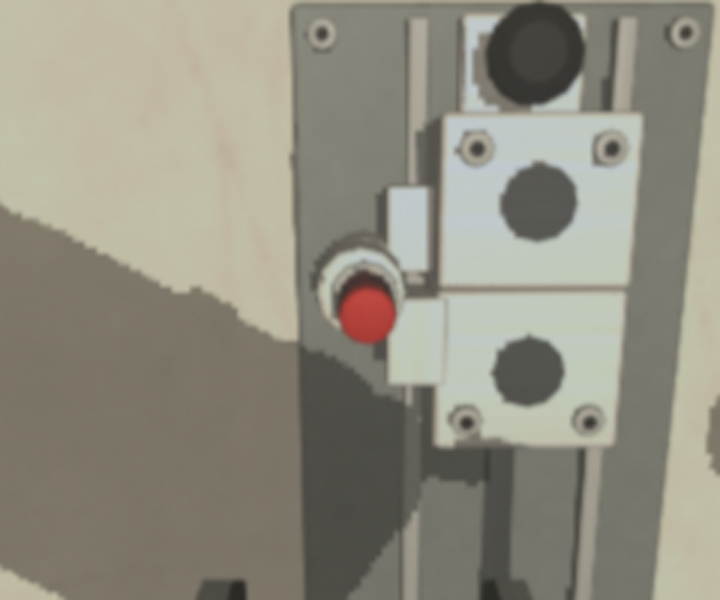

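```bash
python3 -c "
from cell import bot
print(bot.close_job())"
```

```text
the job is handed in; nothing more can be done
None
```

The mould is joined and the hinge pin is home. I handed the job in at about 30.5 s of the 66 s; no verdict is reported.

- **Sliding the loose half:** it moved at about 2–3 N and met the stop at about 10 N. The picture afterwards showed the two faces touching, with only a thin seam line.
- **Inserting the pin:** I gripped the red head, lined the tip up over the bore using the wrist camera, and lowered it in. I felt no side force on the way down. The plug moved at about 6 N, and the collar seated at 15.7 N, within 0.3 mm of the height I had worked out.
- **After release:** the last picture shows the collar on the upper knuckle, the pin standing upright, and the head about 1–2 mm from where I predicted it. The halves are still closed, the gripper is clear, and the force readings are only noise, under 1 N. The arm passed well clear of the jar and spools, though I took no final picture to confirm where they stand.

**Disagreements:** the gripper opening read about 12.5 mm on the 14 mm head, but the grip held. My first rough positions from the top camera were 6–9 mm off the wrist camera's, so I used the wrist camera's.

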